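# Pack the dye jars and draw the keeper arm out to the rider

### The job

Stand the two brown jars that wait on the bench upright in the two empty cells of the small wooden crate, one in each, and let go of them. Then press the lock button of the keeper arm fully down and pull the arm out by its upright grip, over the jars, until its pointer stands at the scale mark where the brass rider sits on the rule; the arm is sprung, so finish while still holding it there. Leave the jar already in the crate and everything else on the bench alone.

Things in the scene. Friction and masses are not known exactly. Their poses are not given: they have to be found in the camera images.
- station: packing station fixed to the bench: dark steel base plate (100 x 470 mm, 6 mm thick) with crate, rule and the grey tube of the telescoping keeper arm (34 mm wide, top 152 mm above the bench, from y = -250 to -50 mm). Origin on the bench under the line of the arm; y = direction in which the arm pulls out and line of the cells; z up.
- crate: wooden crate fixed to the station, 68 mm along station x, 190 mm along y, centred on station x = 0, y = 105 mm; three cells in a row along y, each 60 x 58 mm; walls and dividers 4 mm thick, tops 46 mm above the bench. Origin: centre of its underside, 6 mm above the bench.
- cell1 (a point): centre of the floor of the cell nearest the grey tube (10 mm above the bench); jar_c already stands in it
- cell2 (a point): centre of the floor of the middle cell (10 mm above the bench), empty at the start
- cell3 (a point): centre of the floor of the cell farthest from the grey tube (10 mm above the bench), empty at the start
- jar_a: brown glass jar with black screw lid and paper label; straight round body 44 mm across up to 78 mm, lid 39 mm across, total height 102 mm, 0.11 to 0.23 kg; origin at the centre of its underside, z up. One of the two to pack; stands on the bench.
- jar_b: brown glass jar with black screw lid and paper label; straight round body 44 mm across up to 78 mm, lid 39 mm across, total height 102 mm, 0.11 to 0.23 kg; origin at the centre of its underside, z up. The other one to pack; stands on the bench.
- jar_c: brown glass jar with black screw lid and paper label; straight round body 44 mm across up to 78 mm, lid 39 mm across, total height 102 mm, 0.11 to 0.23 kg; origin at the centre of its underside, z up. Already packed in cell1: leave it.
- lock (a joint): lock button, round, steel, 26 mm across, on top of the grey tube: 0 up (locked), 0.008 m fully down. About 3 N pushes it down; it has a hard stop and stays down once pressed. Above 0.0065 the arm is free; until then the arm comes out no more than 2 to 3 mm.
- lock_top (a point): centre of the button's top face (174 mm above the bench when up, at station y = -100 mm), pressed straight down
- keeper (a joint): extension of the keeper arm: 0 home, 0.17 m fully out; grows along station +y. A spring pulls it home with 4 to 5.5 N at all times, so it returns if let go. The arm is a 14 mm square steel bar, underside 130 mm above the bench, clear above the jars.
- keeper_grip (a point): centre of the top face of the upright black grip at the arm's end: a 20 x 20 mm post from the arm (top 144 mm above the bench) up to 190 mm above the bench, at station x = 0, y = -20 mm + extension. Best pinched from above across station x, fingertips at or above 150 mm; nothing stands beside it there.
- pointer_tip (a point): lower tip of the arm's pointer, a 5 mm steel rod that runs from the arm level along station +x and bends down to just above the rule: at station x = 71 mm, y = -20 mm + extension, 63 mm above the bench
- rider: brass rider fixed on the rule, 8 mm wide along y, 6 mm high with an upright tab on its +x edge; axes parallel to the station's, origin at the middle of its width on the rule. Pointer tip must stand at its y (extension = rider's station y + 20 mm). Rule: along the crate's +x side, x = 60 to 86 mm, top 50 mm above the bench, tick every 10 mm, long every 50 mm.
- wax_tin: low round tin with a bright metal top, 68 mm across, 26 mm high; bystander, leave it
- hammer: hand hammer lying on the bench; bystander, leave it
- brush: hand brush lying on the bench; bystander, leave it
- reel: flat black rubber reel, 90 mm across, 22 mm high; bystander, leave it
- heel: wooden heel block, about 60 x 55 x 30 mm; bystander, leave it
- rivet_cup: white open cup, 70 mm across, 50 mm high; bystander, leave it

How it is judged:
By the outcome, as a careful person would: the job done as asked, in the order asked, and still so for the second after the job is handed in, while the arm keeps its last pose, push and grip.
It also fails if it takes over 70 s, if anything falls off the work surface, if the arm or the gripper's body presses on something with over 40 N, if the wrist force passes 120 N, or if a joint passes its speed limit or range.

### The arm

A 6-joint arm with a two-finger parallel gripper is mounted at the origin on the work surface. World frame = base frame: x ahead of the robot, y to its left, z up, the work surface at z = 0. Lengths are in m, angles in rad, forces in N, time in s.
With the tool pointing down it reaches from about 0.25 to 0.775 m from the base axis. Payload 4 kg.
Tool frame: the origin (TCP) lies midway between the tips of the shut fingers; the grasp point (between the pads) lies 19 mm behind it; z points along the fingers, y is the line along which they close (so a half turn about z gives the same grasp; the last joint's range is limited). The gripper opens to 85 mm and grips with 20 to 120 N. Pads are 22 mm wide; open, the fingers measure 114 mm over their backs; the gripper's body (76 mm by 85 mm) begins 54 mm behind the grasp point. The pads swing forward as they close: fully open they stand 13 mm farther back than shut.
Start: joints at [-1.39, 0.087, 1.371, -0, 1.684, -0.103], TCP at [0.154, -0.528, 0.231] pointing down, gripper open.
Joint ranges: [-3.1, 3.1], [-0.76, 2.03], [0.27, 2.55], [-1.08, 4.22], [0.17, 2.65], [-2.57, 2.57]. Speed limits (rad/s): [2.79, 2.79, 3.14, 3.14, 3.14, 3.14].

### API

Orientations are given as a unit quaternion [w, x, y, z].
In Python, from cell import env gives the robot as it stands. The module is installed in compiled form; this text tells all that it offers.
- The arm moves only by the tool servo_tool, never from a script. Its argument "rows" is a list of rows, each a list of 2 entries, a list of its own where there are three numbers: the shift along the tool's x, y, z in cm, then the turn, a rotation vector about the tool's x, y, z in degrees. A call has exactly 5 rows; each row is the pose to reach, as a shift and turn from the pose commanded when the call began, along the tool's axes at that moment; what a row does not reach only later rows make up. A row lasts 1/12 s, in which the tool goes at most 41.7 mm and 7.16 degrees, less where a joint would pass 70% of its speed; a pose out of reach is approached as far as the arm can. A call with a gripper value outside its range is refused whole. "hand" is the closure, from 0 (fully open) to 1 (shut), set as the call begins (left out, the last holds). The fingers move at their own pace and stop on an object; "grip_force" is the grip in N (left out, the last holds). Time passes only in rows, so rows that repeat a pose let the fingers close, or fill a call up. It gives the time, the measured TCP pose, the force, the opening and the grip force at its end, in the units of the state.
- env.observe(): the state, without advancing time (a new reading comes with each control period).
- env.read_camera(name): name is "scene" or "top" or "wrist"; returns a dict with "frame" (384x512x3 uint8, red, green, blue), "mtx" (3x3 intrinsics, pixels), "R" (3x3) and "t" (3): a world point X has camera coordinates R X + t; the wrist camera has in their place "mount" (4x4, takes a point from camera to tool coordinates, whose origin is the TCP and whose axes are the flange's). Camera axes: x right, y down, z forward; pixel columns grow to the right and rows downward; lengths in m; the calibration is good to about 2 mm. A picture is of the moment at which its call begins: read the wrist's pose just before it. There is no depth.
- env.job_done(): hands the job in; it is judged then, once.
The state is a dict: "clock": time; "joints": joint angles; "dq": joint speeds; "effort": joint torques, N m; "eef_pos": TCP position; "orientation": TCP orientation; "force": force on the tool from outside, world axes, zero at the start; "ft_torque": the same for the moment, N m; "finger_gap": finger opening in m; "grasp_force": force on a finger pad.
Only numpy, scipy, OpenCV 4.12 (cv2) and the standard library are available. Lean on these libraries where they do the work, as an engineer would, in place of code of your own. Each camera call takes 0.05 s, during which the arm holds its last target. There are 200 camera calls.

## Working session

There is one attempt and no reset: what is moved stays moved. The work goes in short steps, Python scripts to look and compute and a tool call to move; the robot and the scene stay as the last step left them, time stands still between calls to the robot, and variables do not carry over. Pictures are saved under pics/ and viewed, at most 10 in all, crops included, and the job is handed in when it is done.

Besides the shell and the picture viewer there is one more tool, called after ">>>" as a command line: name --argument value ..., lists and objects as JSON in quotes. servo_tool: Moves the arm, as the interface text tells. Its arguments: {"type":"object","properties":{"rows":{"type":"array","items":{"type":"array"}},"hand":{"type":"number"},"grip_force":{"type":"number"}},"required":["rows"]}

```bash
mkdir -p pics; cat > h.py <<'E'
import numpy as np, cv2
from cell import env
from scipy.spatial.transform import Rotation as Rn
def cam(n):
    s=env.observe() if n=="wrist" else None
    c=env.read_camera(n); K=c["mtx"]
    if n=="wrist":
        q=s["orientation"]; T=np.eye(4); T[:3,:3]=Rn.from_quat([q[1],q[2],q[3],q[0]]).as_matrix(); T[:3,3]=s["eef_pos"]
        M=np.linalg.inv(T@np.array(c["mount"])); c["R"],c["t"]=M[:3,:3],M[:3,3]
    return c
def save(c,f): cv2.imwrite("pics/"+f,c["frame"][:,:,::-1])
def px(c,u,v,z):
    R,t=np.array(c["R"]),np.array(c["t"]).ravel(); d=R.T@np.linalg.inv(c["mtx"])@[u,v,1]; o=-R.T@t
    return o+d*(z-o[2])/d[2]
def proj(c,X):
    p=c["mtx"]@(np.array(c["R"])@np.array(X)+np.array(c["t"]).ravel()); return p[:2]/p[2]
E
python3 - <<'E'
from h import *
import pickle
for n in("top","scene"):
    c=cam(n); save(c,n+"0.png"); pickle.dump({k:c[k] for k in("frame","mtx","R","t")},open(n+".pkl","wb"))
    print(n,-np.array(c["R"]).T@np.array(c["t"]).ravel())
a=cv2.imread("pics/top0.png"); a=cv2.resize(a,(800,600),interpolation=cv2.INTER_CUBIC); cv2.imwrite("pics/top0b.png",a)
s=env.observe(); print(s)
E
```

```text
top [0.29483015 0.05121483 1.2988027 ]
scene [ 1.13453765 -0.59723178  0.90957555]
{'clock': 0.1, 'joints': array([-1.39010123e+00,  8.78864781e-02,  1.37208235e+00,  4.76531231e-06,
        1.68361251e+00, -1.03119435e-01]), 'dq': array([ 0.00080444, -0.00133997, -0.00270571,  0.0013002 ,  0.00143852,
       -0.0010328 ]), 'effort': array([ 1.02381564e-03, -3.53012323e+01, -3.14219677e+01, -2.82085284e-04,
        7.93203333e-03, -9.97049909e-06]), 'eef_pos': array([ 0.15391773, -0.52756369,  0.23026377]), 'orientation': array([-9.93684684e-04,  9.89947523e-01,  1.41431658e-01, -3.61926568e-05]), 'force': array([-0.11022065,  0.4996763 ,  0.06478827]), 'ft_torque': array([ 0.01801429,  0.00109013, -0.00465685]), 'grasp_force': 0.0, 'finger_gap': 0.08546468648097913}
```

View pics/top0b.png

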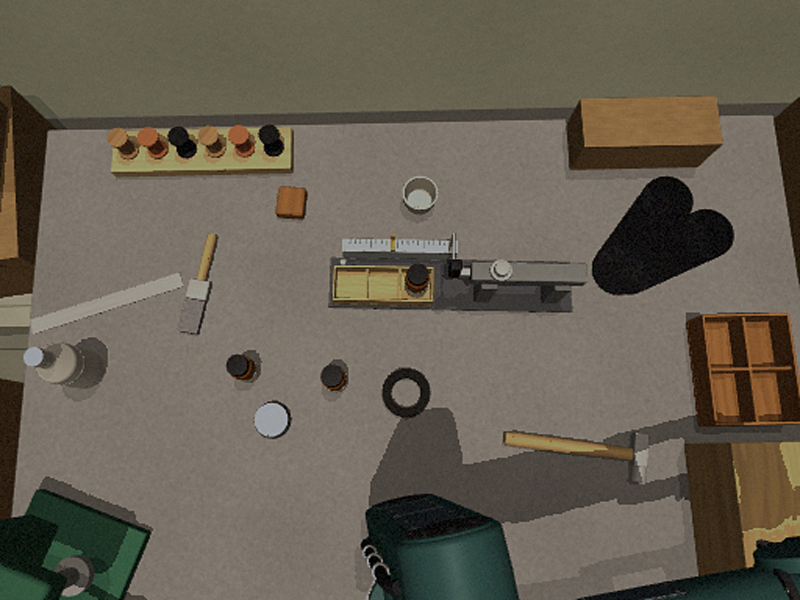

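View pics/scene0.png

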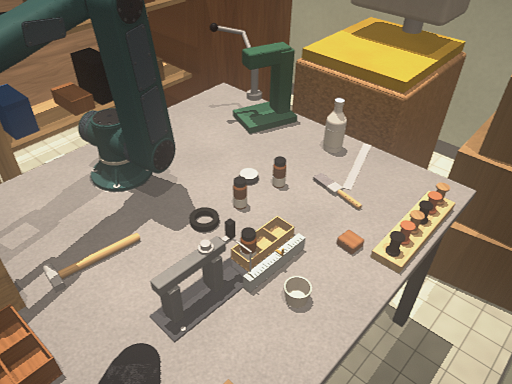

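The top view (800 px wide) shows the loose jars at about (238,366) and (333,376), the crate at x 333–434 and y 263–303, the rider at (393,243), the button at (501,269) and the grip at (455,269). I'll enlarge the station and the jars.

```bash
python3 - <<'E'
import cv2
a=cv2.imread("pics/top0.png")
b=cv2.resize(a[140:280,140:390],None,fx=3.2,fy=3.2,interpolation=cv2.INTER_CUBIC); print(b.shape); cv2.imwrite("pics/crop1.png",b)
E
```

```text
(448, 800, 3)
```

View pics/crop1.png

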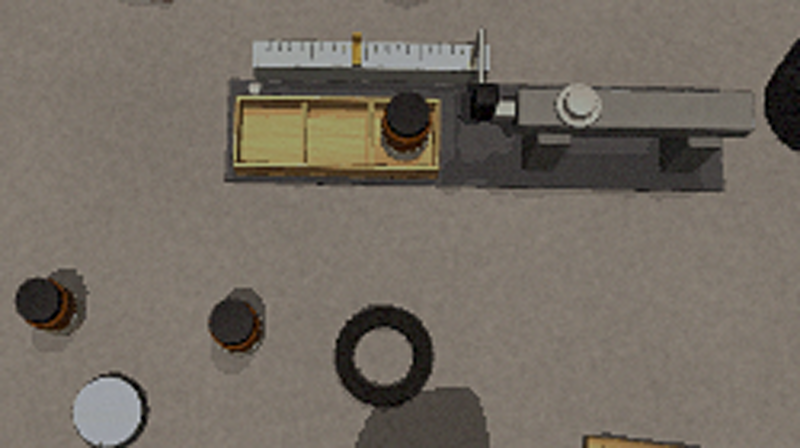

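```bash
python3 - <<'E'
from h import *
import pickle
c=pickle.load(open("top.pkl","rb"))
f=lambda u,v,z:px(c,(u+.5)/3.2+140-.5,(v+.5)/3.2+140-.5,z)
P={"jar1 lid":(40,300,.102),"jar2 lid":(233,322,.102),"jarc lid":(406,116,.102),"btn":(579,101,.174),"grip":(485,97,.19),
"crLT":(236,96,.046),"crRT":(441,99,.046),"crLB":(233,168,.046),"crRB":(439,173,.046),"plLB":(224,182,.006),"plRB":(722,190,.006),
"plLT":(230,80,.006),"rider":(357,50,.053),"ruleLB":(253,67,.05),"ruleLT":(252,41,.05),"tubeR T":(753,92,.152),"tubeRB":(754,132,.152),"tin":(108,411,.026),"reel":(384,356,.022)}
W={k:f(*p) for k,p in P.items()}
for k,p in W.items(): print(k,p.round(4))
# fit station pose
S={"btn":(0,-.1),"grip":(0,-.02),"crLT":(.034,.2),"crRT":(.034,.01),"crLB":(-.034,.2),"crRB":(-.034,.01),"jarc lid":None,"ruleLB":None,"tubeR T":(.017,-.25),"tubeRB":(-.017,-.25)}
ks=[k for k in S if S[k]]
A=np.array([S[k] for k in ks]);B=np.array([W[k][:2] for k in ks])
a0,b0=A.mean(0),B.mean(0)
H=(A-a0).T@(B-b0);U,_,V=np.linalg.svd(H);R=V.T@np.diag([1,np.linalg.det(V.T@U.T)])@U.T
o=b0-R@a0; yaw=np.degrees(np.arctan2(R[1,0],R[0,0])); print("origin",o,"yaw",yaw)
for k in ks: print(k,((R@np.array(S[k])+o-W[k][:2])*1000).round(1))
st=lambda x,y:(R@np.array([x,y])+o).round(4)
print("rider st",(R.T@(W["rider"][:2]-o)).round(4),"cell2",st(0,.105),"cell3",st(0,.167),"jarc st",R.T@(W["jarc lid"][:2]-o), "btn",st(0,-.1),"grip",st(0,-.02))
np.savez("st.npz",R=R,o=o)
E
```

```text
jar1 lid [0.4421 0.319  0.102 ]
jar2 lid [0.4196 0.1534 0.102 ]
jarc lid [5.978e-01 1.000e-04 1.020e-01]
btn [ 0.5891 -0.1409  0.174 ]
grip [ 0.5901 -0.0614  0.19  ]
crLT [0.6347 0.1546 0.046 ]
crRT [ 0.6274 -0.0352  0.046 ]
crLB [0.5664 0.1577 0.046 ]
crRB [ 0.5575 -0.0309  0.046 ]
plLB [0.5618 0.1696 0.006 ]
plRB [ 0.5435 -0.299   0.006 ]
plLT [0.6615 0.1636 0.006 ]
rider [0.6744 0.0415 0.053 ]
ruleLB [0.6611 0.1384 0.05  ]
ruleLT [0.6863 0.1392 0.05  ]
tubeR T [ 0.5993 -0.2924  0.152 ]
tubeRB [ 0.5645 -0.2903  0.152 ]
tin [0.3503 0.2724 0.026 ]
reel [0.3942 0.0234 0.022 ]
origin [ 0.59216614 -0.04235789] yaw -2.3758680654308324
btn [-1.1 -1.4]
grip [ 1.3 -1. ]
crLT [-0.2  1.4]
crRT [-0.9  1.4]
crLB [0.  1.2]
crRB [ 1.1 -0.1]
tubeR T [-0.6 -0.5]
tubeRB [ 0.3 -1.2]
rider st [0.0787 0.0872] cell2 [0.5965 0.0626] cell3 [0.5991 0.1245] jarc st [0.00383773 0.0426229 ] btn [ 0.588  -0.1423] grip [ 0.5913 -0.0623]
```

>>> servo_tool --rows '[[[2.4,-3.2,0],[0,0,-7]],[[4.9,-6.4,0],[0,0,-14]],[[7.3,-9.5,0],[0,0,-21]],[[9.8,-12.7,0],[0,0,-28]],[[12.2,-15.9,0],[0,0,-35]]]' --hand 0

```text
clock: 0.52
eef_pos: [0.2268, -0.3392, 0.2305]
orientation: [-0.001, 0.9, 0.435, 0.0]
force: [1.3, -0.0, 0.3]
finger_gap: 0.0855
grasp_force: 0.0
```

>>> servo_tool --rows '[[[3.8,-1.2,0],[0,0,-7.1]],[[7.6,-2.4,0],[0,0,-14.2]],[[11.5,-3.6,0],[0,0,-21.3]],[[15.3,-4.8,0],[0,0,-28.4]],[[19.1,-6,0],[0,0,-35.5]]]'

```text
clock: 0.93
eef_pos: [0.2992, -0.1527, 0.231]
orientation: [0.0, 0.725, 0.689, 0.0]
force: [1.3, -0.5, 0.3]
finger_gap: 0.0853
grasp_force: 0.0
```

```bash
cat >> h.py <<'E'
Y0=-2.376
def go(*tg,yaw=Y0+90):
    "prints successive tool-frame steps (cm, deg) to world targets"
    s=env.observe(); q=s["orientation"]; R=Rn.from_quat([q[1],q[2],q[3],q[0]]); p=s["eef_pos"]
    print("t",round(s["clock"],2),"pos",p.round(4),"F",s["force"].round(1),"gap",round(s["finger_gap"],4))
    Rt=Rn.from_euler("Z",yaw,degrees=True)*Rn.from_euler("X",180,degrees=True)
    for t in tg:
        print((100*R.inv().apply(np.array(t)-p)).round(2),np.degrees((R.inv()*Rt).as_rotvec()).round(2)); p=np.array(t);R=Rt
E
python3 -c "
from h import *
go((.4196,.1534,.2),(.4196,.1534,.044))"
```

```text
t 0.93 pos [ 0.2992 -0.1527  0.231 ] F [ 1.3 -0.5  0.3] gap 0.0853
[31.19 10.45  3.1 ] [ 0.01  0.   -0.57]
[ 0.  -0.  15.6] [0. 0. 0.]
```

>>> servo_tool --rows '[[[3.2,1.1,0],[0,0,-0.6]],[[6.4,2.2,0],[0,0,-0.6]],[[9.6,3.3,0],[0,0,-0.6]],[[12.8,4.4,0],[0,0,-0.6]],[[16,5.4,0],[0,0,-0.6]]]'

```text
clock: 1.35
eef_pos: [0.3623, 0.0038, 0.231]
orientation: [0.0, 0.723, 0.691, -0.0]
force: [1.3, -0.3, 0.4]
finger_gap: 0.0858
grasp_force: 0.0
```

>>> servo_tool --rows '[[[3.8,1.3,0],[0,0,0]],[[7.6,2.6,0],[0,0,0]],[[11.4,3.8,0],[0,0,0]],[[14.4,4.8,0],[0,0,0]],[[14.4,4.8,0],[0,0,0]]]'

```text
clock: 1.77
eef_pos: [0.4174, 0.1482, 0.2301]
orientation: [-0.001, 0.721, 0.693, 0.0]
force: [0.0, -1.1, 0.2]
finger_gap: 0.0854
grasp_force: 0.0
```

```bash
python3 -c "
from h import *
go((.4196,.1534,.2),(.4196,.1534,.044))
c=cam('wrist'); save(c,'w1.png'); print(proj(c,(.4196,.1534,.102)),proj(c,(.4421,.319,.102)),-c['R'].T@c['t'])
import pickle; pickle.dump({k:c[k] for k in('mtx','R','t')},open('w1.pkl','wb'))"
```

```text
t 1.77 pos [0.4174 0.1482 0.2301] F [ 0.  -1.1  0.2] gap 0.0854
[0.52 0.21 3.01] [-0.1  -0.12  0.11]
[ 0.  -0.  15.6] [0. 0. 0.]
[259.02165026 175.55615716] [278.21649534 -14.78482417] [0.42035548 0.22588966 0.37316578]
```

View pics/w1.png

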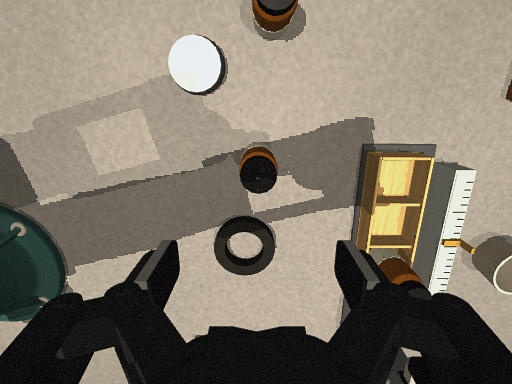

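The lid is at (258,171), the rider at about (450,243) and the crate's far corners at (368,152) and (435,157). This agrees with the top view.

```bash
python3 -c "
from h import *
import pickle; c=pickle.load(open('w1.pkl','rb'))
print(px(c,258,171,.102),px(c,450,243,.053),px(c,368,152,.046),px(c,435,157,.046))
S=np.load('st.npz')
for x in((-.034,.2),(.034,.2)): print(S['R']@x+S['o'])
go((.4196,.155,.1),(.4196,.155,.044))"
```

```text
[0.41873253 0.15828557 0.102     ] [0.66884091 0.03780707 0.053     ] [0.55275036 0.16265091 0.046     ] [0.63494128 0.15319013 0.046     ]
[0.56648634 0.15887965]
[0.63442788 0.15606072]
t 1.82 pos [0.4167 0.1458 0.2302] F [-0.4 -0.6 -0. ] gap 0.0851
[ 0.93  0.28 13.02] [-0.14  0.03  0.02]
[ 0.  -0.   5.6] [0. 0. 0.]
```

>>> servo_tool --rows '[[[0.5,0.15,3.5],[0,0,0]],[[1,0.25,7],[0,0,0]],[[1,0.25,10],[0,0,0]],[[1,0.25,13.5],[0,0,0]],[[1,0.25,16.5],[0,0,0]]]'

```text
clock: 2.23
eef_pos: [0.4187, 0.1521, 0.0641]
orientation: [-0.0, 0.724, 0.69, -0.001]
force: [-0.5, 0.3, -0.2]
finger_gap: 0.0855
grasp_force: 0.0
```

>>> servo_tool --rows '[[[0,0,1.9],[0,0,0]],[[0,0,1.9],[0,0,0]],[[0,0,1.9],[0,0,0]],[[0,0,1.9],[0,0,0]],[[0,0,1.9],[0,0,0]]]'

```text
clock: 2.65
eef_pos: [0.4215, 0.1535, 0.0496]
orientation: [0.001, 0.723, 0.69, 0.002]
force: [0.9, -0.3, 0.8]
finger_gap: 0.0853
grasp_force: 0.0
```

>>> servo_tool --rows '[[[0,0,0],[0,0,0]],[[0,0,0],[0,0,0]],[[0,0,0],[0,0,0]],[[0,0,0],[0,0,0]],[[0,0,0],[0,0,0]]]' --hand 1 --grip_force 40

```text
clock: 3.07
eef_pos: [0.4201, 0.1537, 0.0482]
orientation: [0.0, 0.723, 0.691, 0.0]
force: [-2.4, -0.2, 5.5]
finger_gap: 0.0427
grasp_force: 40.4
```

>>> servo_tool --rows '[[[0,0,0],[0,0,0]],[[0,0,0],[0,0,0]],[[0,0,0],[0,0,0]],[[0,0,0],[0,0,0]],[[0,0,0],[0,0,0]]]'

```text
clock: 3.48
eef_pos: [0.4201, 0.1537, 0.0481]
orientation: [0.0, 0.723, 0.691, 0.0]
force: [-2.2, 0.2, 5.9]
finger_gap: 0.0428
grasp_force: 40.5
```

>>> servo_tool --rows '[[[0,0,-1],[0,0,0]],[[0,0,-3],[0,0,0]],[[0,0,-6],[0,0,0]],[[0,0,-9],[0,0,0]],[[0,0,-10],[0,0,0]]]'

```text
clock: 3.9
eef_pos: [0.4221, 0.154, 0.1521]
orientation: [0.002, 0.723, 0.691, 0.003]
force: [2.0, 1.0, -0.2]
finger_gap: 0.0429
grasp_force: 40.9
```

>>> servo_tool --rows '[[[-1.5,3,0],[0,0,0]],[[-3.4,7,0],[0,0,0]],[[-5.2,11,0],[0,0,0]],[[-7.1,15,0],[0,0,0]],[[-8.5,18,0],[0,0,0]]]'

```text
clock: 4.32
eef_pos: [0.5969, 0.0592, 0.1461]
orientation: [-0.0, 0.723, 0.691, -0.001]
force: [0.5, 0.2, -1.2]
finger_gap: 0.0427
grasp_force: 41.0
```

>>> servo_tool --rows '[[[0,0,0],[0,0,0]],[[0,0,0],[0,0,0]],[[0,0,0],[0,0,0]],[[0,0,0],[0,0,0]],[[0,0,0],[0,0,0]]]'

```text
clock: 4.73
eef_pos: [0.5947, 0.0612, 0.1477]
orientation: [0.0, 0.723, 0.691, 0.0]
force: [-1.4, -0.0, -0.1]
finger_gap: 0.043
grasp_force: 41.2
```

```bash
python3 -c "
from h import *
go((.5965,.0616,.1),(.5965,.0616,.059))
c=cam('wrist'); save(c,'w2.png'); 
import pickle; pickle.dump({k:c[k] for k in('mtx','R','t')},open('w2.pkl','wb'))
S=np.load('st.npz')
for x,y,z in((-.034,.2,.046),(.034,.2,.046),(-.034,.136,.046),(.034,.136,.046),(.03,.105,.01),(.078,.0872,.053),(0,.105,.19)): print(x,y,proj(c,[*(S['R']@(x,y)+S['o']),z]).round(1))"
```

```text
t 4.73 pos [0.5947 0.0612 0.1477] F [-1.4 -0.  -0.1] gap 0.043
[0.05 0.17 4.77] [ 0.02 -0.   -0.19]
[ 0.  -0.   4.1] [0. 0. 0.]
-0.034 0.2 [217.9  78.3]
0.034 0.2 [299.1  77.9]
-0.034 0.136 [221.3 154.1]
0.034 0.136 [296.  153.8]
0.03 0.105 [286.4 176.3]
0.078 0.0872 [341.6 206.3]
0 0.105 [261.4 284. ]
```

View pics/w2.png

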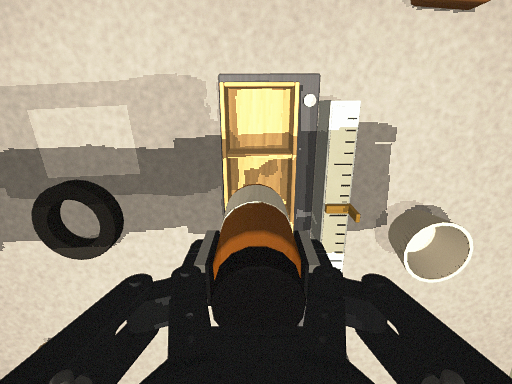

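Jar held between the pads over cell 2, crate rim corners at (220,83) and (299,83) near the prediction. The rider is at (337,209). Lowering.

>>> servo_tool --rows '[[[0,0.2,1.5],[0,0,0]],[[0,0.2,3.5],[0,0,0]],[[0,0.2,5],[0,0,0]],[[0,0.2,6.5],[0,0,0]],[[0,0.2,7.5],[0,0,0]]]'

```text
clock: 5.2
eef_pos: [0.5963, 0.0609, 0.0712]
orientation: [-0.0, 0.723, 0.691, -0.001]
force: [-0.3, -0.3, -0.1]
finger_gap: 0.0426
grasp_force: 41.2
```

>>> servo_tool --rows '[[[0,0,0.4],[0,0,0]],[[0,0,0.8],[0,0,0]],[[0,0,1.1],[0,0,0]],[[0,0,1.3],[0,0,0]],[[0,0,1.3],[0,0,0]]]'

```text
clock: 5.62
eef_pos: [0.598, 0.0602, 0.0597]
orientation: [0.0, 0.723, 0.691, 0.0]
force: [-0.3, 0.3, -1.4]
finger_gap: 0.0424
grasp_force: 41.2
```

>>> servo_tool --rows '[[[0,0,0.15],[0,0,0]],[[0,0,0.15],[0,0,0]],[[0,0,0.15],[0,0,0]],[[0,0,0.15],[0,0,0]],[[0,0,0.15],[0,0,0]]]'

```text
clock: 6.03
eef_pos: [0.5981, 0.0602, 0.0583]
orientation: [0.0, 0.723, 0.691, 0.0]
force: [0.4, -0.6, -0.3]
finger_gap: 0.043
grasp_force: 41.3
```

>>> servo_tool --rows '[[[0,0,0],[0,0,0]],[[0,0,0],[0,0,0]],[[0,0,0],[0,0,0]],[[0,0,0],[0,0,0]],[[0,0,0],[0,0,0]]]' --hand 0.25

```text
clock: 6.45
eef_pos: [0.5977, 0.0602, 0.0578]
orientation: [0.0, 0.723, 0.691, -0.0]
force: [0.2, 0.3, 0.1]
finger_gap: 0.0638
grasp_force: 0.0
```

>>> servo_tool --rows '[[[0,0,-1],[0,0,0]],[[0,0,-4],[0,0,0]],[[0,0,-8],[0,0,0]],[[0,0,-12],[0,0,0]],[[0,0,-16],[0,0,0]]]'

```text
clock: 6.87
eef_pos: [0.5973, 0.0602, 0.2202]
orientation: [0.0, 0.723, 0.691, 0.0]
force: [1.4, 1.0, 0.8]
finger_gap: 0.0641
grasp_force: 0.0
```

```bash
python3 -c "
from h import *
go((.4421,.321,.2),(.4421,.321,.048))"
```

```text
t 6.87 pos [0.5973 0.0602 0.2202] F [1.4 1.  0.8] gap 0.0641
[ 25.33 -16.7    2.01] [ 0.01  0.   -0.26]
[ 0.  -0.  15.2] [0. 0. 0.]
```

>>> servo_tool --rows '[[[3,-2,0],[0,0,0]],[[6.3,-4.1,0],[0,0,0]],[[9.6,-6.3,0],[0,0,0]],[[12.9,-8.5,0],[0,0,0]],[[16.2,-10.7,0],[0,0,0]]]' --hand 0

```text
clock: 7.28
eef_pos: [0.4972, 0.2282, 0.219]
orientation: [0.0, 0.723, 0.69, 0.001]
force: [0.9, -0.4, 0.6]
finger_gap: 0.0853
grasp_force: 0.0
```

>>> servo_tool --rows '[[[3.3,-2.2,0],[0,0,0]],[[6.5,-4.3,0],[0,0,0]],[[8.5,-5.6,0],[0,0,0]],[[9.1,-6,0],[0,0,0]],[[9.1,-6,0],[0,0,0]]]'

```text
clock: 7.7
eef_pos: [0.4415, 0.3222, 0.2186]
orientation: [0.0, 0.722, 0.692, 0.0]
force: [0.5, -0.5, -0.0]
finger_gap: 0.0853
grasp_force: 0.0
```

>>> servo_tool --rows '[[[0,0,0],[0,0,0]],[[0,0,0],[0,0,0]],[[0,0,0],[0,0,0]],[[0,0,0],[0,0,0]],[[0,0,0],[0,0,0]]]'

```text
clock: 8.12
eef_pos: [0.4432, 0.3198, 0.2177]
orientation: [0.0, 0.724, 0.69, -0.0]
force: [0.5, -0.7, -0.7]
finger_gap: 0.0856
grasp_force: 0.0
```

```bash
python3 -c "
from h import *
go((.4421,.321,.1),(.4421,.321,.048))
c=cam('wrist'); save(c,'w3.png');print(proj(c,(.4421,.319,.102))) 
f=c['frame'].astype(int).sum(2); u,v=map(int,proj(c,(.4421,.319,.102)))
r=(f[v-40:v+40,u-40:u+40]<150).astype('uint8'); n,l,s,ce=cv2.connectedComponentsWithStats(r); i=1+s[1:,4].argmax(); cc=ce[i]+[u-40,v-40]; print(cc,s[i],px(c,*cc,.102))"
```

```text
t 8.12 pos [0.4432 0.3198 0.2177] F [ 0.5 -0.7 -0.7] gap 0.0856
[ 0.12 -0.12 11.77] [ 0.    0.01 -0.37]
[ 0.  -0.   5.2] [0. 0. 0.]
[255.82060904 184.3689422 ]
[254.72650296 181.54530059] [  21   18   39   40 1181] [0.44115949 0.32198455 0.102     ]
```

>>> servo_tool --rows '[[[0.2,-0.2,3.5],[0,0,0]],[[0.2,-0.2,7],[0,0,0]],[[0.2,-0.2,10.5],[0,0,0]],[[0.2,-0.2,13.5],[0,0,0]],[[0.2,-0.2,15.5],[0,0,0]]]'

```text
clock: 8.58
eef_pos: [0.439, 0.3213, 0.0589]
orientation: [-0.001, 0.723, 0.69, -0.003]
force: [-0.6, 0.9, -0.2]
finger_gap: 0.0852
grasp_force: 0.0
```

>>> servo_tool --rows '[[[0,0,0.7],[0,0,0]],[[0,0,1.3],[0,0,0]],[[0,0,1.5],[0,0,0]],[[0,0,1.5],[0,0,0]],[[0,0,1.5],[0,0,0]]]'

```text
clock: 9.0
eef_pos: [0.4419, 0.3233, 0.0496]
orientation: [0.0, 0.723, 0.691, 0.002]
force: [-0.4, 0.4, 0.4]
finger_gap: 0.0856
grasp_force: 0.0
```

>>> servo_tool --rows '[[[0,0,0],[0,0,0]],[[0,0,0],[0,0,0]],[[0,0,0],[0,0,0]],[[0,0,0],[0,0,0]],[[0,0,0],[0,0,0]]]' --hand 1 --grip_force 40

```text
clock: 9.42
eef_pos: [0.4412, 0.323, 0.0487]
orientation: [0.0, 0.723, 0.691, 0.001]
force: [0.9, -0.2, 2.9]
finger_gap: 0.0429
grasp_force: 41.0
```

>>> servo_tool --rows '[[[0,0,0],[0,0,0]],[[0,0,0],[0,0,0]],[[0,0,0],[0,0,0]],[[0,0,0],[0,0,0]],[[0,0,0],[0,0,0]]]'

```text
clock: 9.83
eef_pos: [0.4413, 0.323, 0.0487]
orientation: [0.0, 0.723, 0.691, 0.001]
force: [0.1, -0.4, 5.0]
finger_gap: 0.0426
grasp_force: 41.3
```

>>> servo_tool --rows '[[[0,0,-1],[0,0,0]],[[0,0,-3.5],[0,0,0]],[[0,0,-7],[0,0,0]],[[0,0,-10],[0,0,0]],[[0,0,-12],[0,0,0]]]'

```text
clock: 10.25
eef_pos: [0.4409, 0.323, 0.1706]
orientation: [0.0, 0.723, 0.691, 0.001]
force: [0.7, 0.8, -1.2]
finger_gap: 0.0428
grasp_force: 41.1
```

```bash
python3 -c "
from h import *
go((.5991,.1245,.168))"
```

```text
t 10.25 pos [0.4409 0.323  0.1706] F [ 0.7  0.8 -1.2] gap 0.0428
[-19.1   16.71   0.27] [ 0.11 -0.07 -0.26]
```

>>> servo_tool --rows '[[[-2.4,2.1,0],[0,0,0]],[[-5.2,4.6,0],[0,0,0]],[[-8.2,7.2,0],[0,0,0]],[[-11.2,9.8,0],[0,0,0]],[[-14,12.3,0],[0,0,0]]]'

```text
clock: 10.67
eef_pos: [0.5571, 0.1755, 0.167]
orientation: [-0.001, 0.723, 0.691, -0.001]
force: [0.3, 0.3, -1.8]
finger_gap: 0.0426
grasp_force: 41.1
```

>>> servo_tool --rows '[[[-2.5,2.2,0],[0,0,0]],[[-4.2,3.7,0],[0,0,0]],[[-5,4.4,0],[0,0,0]],[[-5,4.4,0],[0,0,0]],[[-5,4.4,0],[0,0,0]]]'

```text
clock: 11.08
eef_pos: [0.5979, 0.1257, 0.167]
orientation: [-0.001, 0.723, 0.691, -0.001]
force: [-0.4, 0.2, -1.3]
finger_gap: 0.0425
grasp_force: 41.1
```

>>> servo_tool --rows '[[[0,0,0.5],[0,0,0]],[[0,0,1],[0,0,0]],[[0,0,1.5],[0,0,0]],[[0,0,1.5],[0,0,0]],[[0,0,1.5],[0,0,0]]]'

```text
clock: 11.5
eef_pos: [0.5979, 0.1259, 0.152]
orientation: [-0.0, 0.723, 0.691, -0.001]
force: [0.2, -1.0, -2.1]
finger_gap: 0.0432
grasp_force: 41.1
```

```bash
python3 -c "
from h import *
go((.5991,.1245,.059))
c=cam('wrist'); save(c,'w4.png')
c=cam('scene');b=cv2.resize(c['frame'][170:310,190:370],None,fx=4,fy=4,interpolation=cv2.INTER_CUBIC); cv2.imwrite('pics/s4.png',b[:,:,::-1])"
```

```text
t 11.5 pos [0.5979 0.1259 0.152 ] F [ 0.2 -1.  -2.1] gap 0.0432
[-0.14  0.15  9.3 ] [-0.09  0.02 -0.2 ]
```

View pics/s4.png

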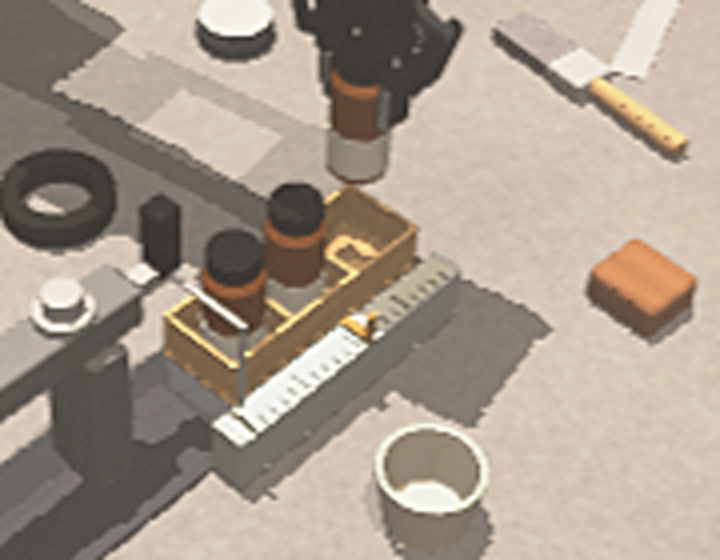

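The scene crop shows the jar upright in cell 2 at (296,235) and the second jar held over cell 3 at (355,150). Lowering.

>>> servo_tool --rows '[[[0,0.1,2],[0,0,0]],[[0,0.1,4],[0,0,0]],[[0,0.1,6],[0,0,0]],[[0,0.1,7],[0,0,0]],[[0,0.1,8],[0,0,0]]]'

```text
clock: 12.02
eef_pos: [0.5994, 0.1252, 0.0718]
orientation: [-0.0, 0.723, 0.691, -0.0]
force: [0.2, 0.1, -2.2]
finger_gap: 0.0427
grasp_force: 41.1
```

>>> servo_tool --rows '[[[0,0,0.4],[0,0,0]],[[0,0,0.8],[0,0,0]],[[0,0,1.1],[0,0,0]],[[0,0,1.3],[0,0,0]],[[0,0,1.3],[0,0,0]]]'

```text
clock: 12.43
eef_pos: [0.6, 0.1252, 0.0601]
orientation: [0.0, 0.723, 0.691, 0.0]
force: [0.3, -0.7, -1.5]
finger_gap: 0.0427
grasp_force: 41.1
```

>>> servo_tool --rows '[[[0,0,0],[0,0,0]],[[0,0,0],[0,0,0]],[[0,0,0],[0,0,0]],[[0,0,0],[0,0,0]],[[0,0,0],[0,0,0]]]'

```text
clock: 12.85
eef_pos: [0.5998, 0.1252, 0.06]
orientation: [0.0, 0.723, 0.691, 0.0]
force: [-0.2, 0.2, -1.3]
finger_gap: 0.0428
grasp_force: 41.1
```

>>> servo_tool --rows '[[[0,0,0.14],[0,0,0]],[[0,0,0.14],[0,0,0]],[[0,0,0.14],[0,0,0]],[[0,0,0.14],[0,0,0]],[[0,0,0.14],[0,0,0]]]'

```text
clock: 13.27
eef_pos: [0.6, 0.1252, 0.0588]
orientation: [0.0, 0.723, 0.691, 0.0]
force: [0.4, 0.8, 0.3]
finger_gap: 0.0429
grasp_force: 41.2
```

>>> servo_tool --rows '[[[0,0,0],[0,0,0]],[[0,0,0],[0,0,0]],[[0,0,0],[0,0,0]],[[0,0,0],[0,0,0]],[[0,0,0],[0,0,0]]]' --hand 0.25

```text
clock: 13.68
eef_pos: [0.5997, 0.1252, 0.0583]
orientation: [-0.0, 0.723, 0.691, -0.0]
force: [-0.6, -0.2, -0.2]
finger_gap: 0.0644
grasp_force: 0.0
```

>>> servo_tool --rows '[[[0,0,-1],[0,0,0]],[[0,0,-5],[0,0,0]],[[0,0,-9],[0,0,0]],[[0,0,-13],[0,0,0]],[[0,0,-17],[0,0,0]]]'

```text
clock: 14.1
eef_pos: [0.5993, 0.1252, 0.2311]
orientation: [0.0, 0.723, 0.691, 0.0]
force: [0.4, -0.4, 0.1]
finger_gap: 0.0642
grasp_force: 0.0
```

>>> servo_tool --rows '[[[0,0,-1],[0,0,0]],[[-2,0,-1.5],[0,0,0]],[[-5.5,0,-1.5],[0,0,0]],[[-9.5,0,-1.5],[0,0,0]],[[-13.5,0,-1.5],[0,0,0]]]' --hand 1

```text
clock: 14.52
eef_pos: [0.5933, -0.0104, 0.2443]
orientation: [0.001, 0.723, 0.691, 0.0]
force: [0.5, -0.3, -0.4]
finger_gap: 0.0034
grasp_force: 0.0
```

>>> servo_tool --rows '[[[-4,0,0],[0,0,0]],[[-8,0,0],[0,0,0]],[[-11.5,0,0],[0,0,0]],[[-13.3,0,0],[0,0,0]],[[-13.3,0,0],[0,0,0]]]'

```text
clock: 14.93
eef_pos: [0.5866, -0.147, 0.2434]
orientation: [0.001, 0.725, 0.688, -0.001]
force: [0.7, 0.7, 0.1]
finger_gap: 0.0003
grasp_force: 0.0
```

```bash
python3 -c "
from h import *
go((.5885,-.1416,.18),(.5885,-.1416,.165))
c=cam('top');b=cv2.resize(c['frame'][140:200,200:390],None,fx=4.2,fy=4.2,interpolation=cv2.INTER_CUBIC)
d=cam('wrist')['frame'];o=np.full((b.shape[0]+300,b.shape[1],3),0,'uint8');o[:b.shape[0]]=b;o[b.shape[0]:,:400]=cv2.resize(d,(400,300)); cv2.imwrite('pics/t5.png',o[:,:,::-1]);print(o.shape)"
```

```text
t 14.93 pos [ 0.5866 -0.147   0.2434] F [0.7 0.7 0.1] gap 0.0003
[0.56 0.16 6.34] [-0.02  0.11 -0.6 ]
[ 0.  -0.   1.5] [0. 0. 0.]
(552, 798, 3)
```

View pics/t5.png

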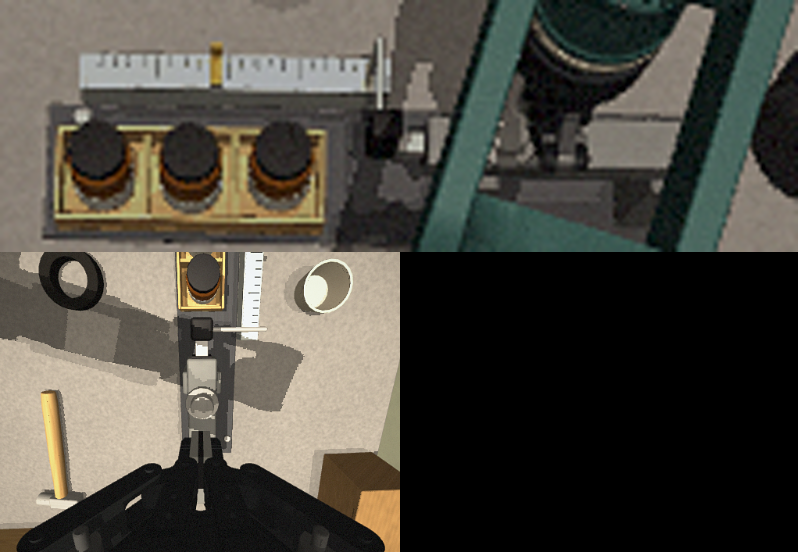

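All three jars stand in their cells, and the shut fingers line up with the button at (202,152) in the wrist inset. Pressing.

>>> servo_tool --rows '[[[0.1,0.1,1.5],[0,0,0]],[[0.3,0.1,3],[0,0,0]],[[0.3,0.1,4.5],[0,0,0]],[[0.3,0.1,5.7],[0,0,0]],[[0.3,0.1,6.2],[0,0,0]]]'

```text
clock: 15.45
eef_pos: [0.5878, -0.1376, 0.1792]
orientation: [-0.002, 0.722, 0.691, -0.001]
force: [0.2, 0.4, 0.0]
finger_gap: 0.0003
grasp_force: 0.0
```

>>> servo_tool --rows '[[[0,0,0.3],[0,0,0]],[[0,0,0.6],[0,0,0]],[[0,0,0.9],[0,0,0]],[[0,0,1.1],[0,0,0]],[[0,0,1.1],[0,0,0]]]'

```text
clock: 15.87
eef_pos: [0.589, -0.1394, 0.1713]
orientation: [0.001, 0.723, 0.691, 0.001]
force: [-0.5, 0.3, 1.0]
finger_gap: -0.0003
grasp_force: 0.5
```

Contact near 0.172; continuing in small steps to the stop.

>>> servo_tool --rows '[[[0,0,0.1],[0,0,0]],[[0,0,0.2],[0,0,0]],[[0,0,0.3],[0,0,0]],[[0,0,0.4],[0,0,0]],[[0,0,0.4],[0,0,0]]]'

```text
clock: 16.28
eef_pos: [0.5889, -0.1396, 0.1665]
orientation: [0.0, 0.723, 0.691, 0.0]
force: [1.0, 2.1, 3.0]
finger_gap: -0.0001
grasp_force: 1.3
```

>>> servo_tool --rows '[[[0,0,0.1],[0,0,0]],[[0,0,0.15],[0,0,0]],[[0,0,0.2],[0,0,0]],[[0,0,0.2],[0,0,0]],[[0,0,0.2],[0,0,0]]]'

```text
clock: 16.7
eef_pos: [0.5889, -0.1396, 0.166]
orientation: [0.001, 0.723, 0.691, 0.001]
force: [0.8, 1.7, 7.0]
finger_gap: 0.0002
grasp_force: 3.5
```

>>> servo_tool --rows '[[[0,0,0.1],[0,0,0]],[[0,0,0.2],[0,0,0]],[[0,0,0.3],[0,0,0]],[[0,0,0.3],[0,0,0]],[[0,0,0.3],[0,0,0]]]'

```text
clock: 17.12
eef_pos: [0.589, -0.1396, 0.1659]
orientation: [0.002, 0.723, 0.691, 0.001]
force: [-4.5, 3.5, 15.6]
finger_gap: 0.0006
grasp_force: 7.5
```

>>> servo_tool --rows '[[[0,0,-1],[0,0,0]],[[0,0,-3],[0,0,0]],[[0,0,-6],[0,0,0]],[[0,0,-8.5],[0,0,0]],[[0,0,-8.5],[0,0,0]]]'

```text
clock: 17.53
eef_pos: [0.5902, -0.1409, 0.2526]
orientation: [0.005, 0.723, 0.69, 0.002]
force: [0.8, -0.0, 0.5]
finger_gap: -0.0001
grasp_force: 0.0
```

>>> servo_tool --rows '[[[2,0,0],[0,0,0]],[[4.5,0,0],[0,0,0]],[[6.7,-0.1,0],[0,0,0]],[[7.8,-0.1,0],[0,0,0]],[[7.8,-0.1,0],[0,0,0]]]' --hand 0

```text
clock: 17.95
eef_pos: [0.5908, -0.0599, 0.2453]
orientation: [-0.001, 0.722, 0.692, -0.001]
force: [-0.0, -0.4, -0.1]
finger_gap: 0.0606
grasp_force: 0.0
```

```bash
python3 -c "
from h import *
go((.591,-.062,.156))
c=cam('wrist');save(c,'w6.png')
for p in((.591,-.062,.19),(.5885,-.1416,.166)): print(proj(c,p))
import pickle; pickle.dump({k:c[k] for k in('mtx','R','t')},open('w6.pkl','wb'))"
```

```text
t 17.95 pos [ 0.5908 -0.0599  0.2453] F [-0.  -0.4 -0.1] gap 0.0606
[-0.21  0.05  8.93] [-0.11 -0.01 -0.11]
[257.52146778 208.38247781]
[258.46018851 275.90572591]
```

View pics/w6.png

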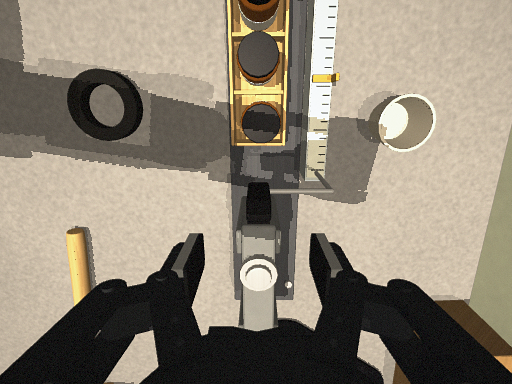

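The grip top is at about (259,210), as predicted, and the rider is at (322,78). Descending on the grip.

>>> servo_tool --rows '[[[-0.1,0.05,2.5],[0,0,0]],[[-0.1,0.05,5],[0,0,0]],[[-0.1,0.05,7],[0,0,0]],[[-0.1,0.05,8.2],[0,0,0]],[[-0.1,0.05,8.7],[0,0,0]]]'

```text
clock: 18.42
eef_pos: [0.5901, -0.0637, 0.1562]
orientation: [-0.002, 0.724, 0.69, -0.002]
force: [-0.1, 0.2, 0.1]
finger_gap: 0.0853
grasp_force: 0.0
```

>>> servo_tool --rows '[[[0,0,0],[0,0,0]],[[0,0,0],[0,0,0]],[[0,0,0],[0,0,0]],[[0,0,0],[0,0,0]],[[0,0,0],[0,0,0]]]' --hand 1 --grip_force 60

```text
clock: 18.83
eef_pos: [0.5922, -0.0628, 0.1609]
orientation: [0.001, 0.723, 0.691, 0.001]
force: [-1.0, -1.4, 0.1]
finger_gap: 0.0259
grasp_force: 0.0
```

>>> servo_tool --rows '[[[0,0,0],[0,0,0]],[[0,0,0],[0,0,0]],[[0,0,0],[0,0,0]],[[0,0,0],[0,0,0]],[[0,0,0],[0,0,0]]]'

```text
clock: 19.25
eef_pos: [0.592, -0.0627, 0.1609]
orientation: [0.001, 0.723, 0.691, 0.0]
force: [-2.3, 0.0, 5.6]
finger_gap: 0.0189
grasp_force: 60.1
```

```bash
python3 -c "
from h import *
import pickle; c=pickle.load(open('w6.pkl','rb')); S=np.load('st.npz')
for p in((322,78,.053),(324,190,.137)): print((S['R'].T@(px(c,*p)[:2]-S['o'])).round(4))
s=env.observe(); print(S['R'].T@(s['eef_pos'][:2]-S['o']),s['force'])"
```

```text
[0.0741 0.0857]
[ 0.0646 -0.022 ]
[ 0.00064095 -0.02037025] [-2.30798261  0.01274212  5.58844017]
```

>>> servo_tool --rows '[[[0.7,0,0],[0,0,0]],[[1.8,0,0],[0,0,0]],[[3,0,0],[0,0,0]],[[4,0,0],[0,0,0]],[[5,0,0],[0,0,0]]]'

```text
clock: 19.67
eef_pos: [0.594, -0.0144, 0.1608]
orientation: [0.002, 0.724, 0.69, -0.001]
force: [-2.1, -6.1, 5.3]
finger_gap: 0.0191
grasp_force: 60.2
```

>>> servo_tool --rows '[[[1.2,0,0],[0,0,0]],[[2.4,0,0],[0,0,0]],[[3.4,0,0],[0,0,0]],[[4.2,0,0],[0,0,0]],[[4.5,0,0],[0,0,0]]]'

```text
clock: 20.08
eef_pos: [0.5959, 0.0314, 0.1608]
orientation: [0.001, 0.723, 0.691, -0.001]
force: [-2.6, -5.4, 5.8]
finger_gap: 0.0191
grasp_force: 60.3
```

>>> servo_tool --rows '[[[0,0,0],[0,0,0]],[[0,0,0],[0,0,0]],[[0,0,0],[0,0,0]],[[0,0,0],[0,0,0]],[[0,0,0],[0,0,0]]]'

```text
clock: 20.5
eef_pos: [0.5959, 0.0306, 0.1609]
orientation: [0.001, 0.723, 0.69, -0.001]
force: [-3.9, -3.9, 5.0]
finger_gap: 0.0192
grasp_force: 60.3
```

```bash
python3 -c "
from h import *
import pickle
S=np.load('st.npz'); s=env.observe(); print(S['R'].T@(s['eef_pos'][:2]-S['o']),s['force'])
ims=[]
for n in('wrist','scene','top'):
    c=cam(n); save(c,n+'7.png'); pickle.dump({k:c[k] for k in('mtx','R','t')},open(n+'7.pkl','wb'))
    p=proj(c,[*(S['R']@(.072,.08)+S['o']),.06]); u,v=(p-[32,24]).astype(int).clip(0); print(n,p.round(1),u,v)
    h,w=(48,66)
    ims.append(cv2.resize(c['frame'][v:v+h,u:u+w],(396,288),interpolation=cv2.INTER_CUBIC))
o=np.vstack([np.hstack(ims[:2]),np.hstack([ims[2],ims[2]*0])]);cv2.imwrite('pics/z7.png',o[:,:,::-1])"
```

```text
[0.00072267 0.07309496] [-3.88313896 -3.90022675  5.00322531]
wrist [332.9 180.3] 300 156
scene [276.1 251.9] 244 227
top [253.6 156.8] 221 132
```

View pics/z7.png

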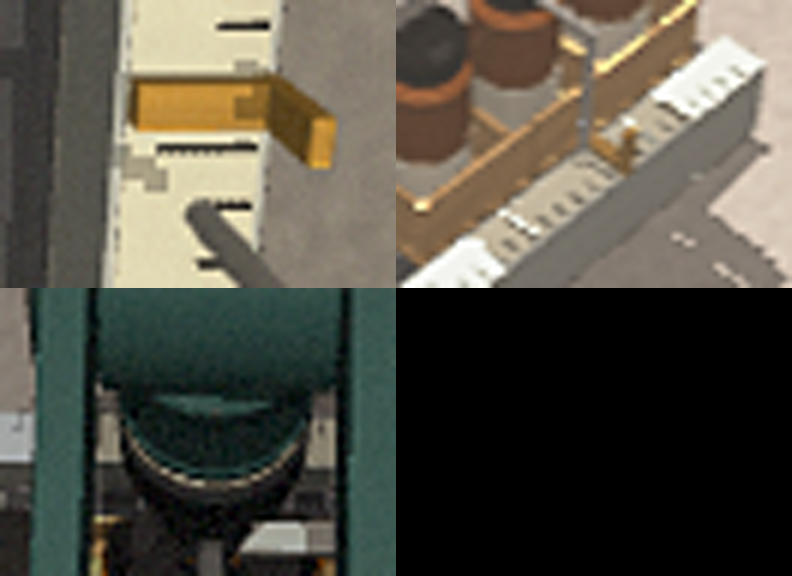

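The wrist zoom shows the pointer's lower end at about (201,213), just short of the rider (rows 78–131), with the long tick at 148 between them. Computing the gap.

```bash
python3 -c "
from h import *
import pickle
S=np.load('st.npz'); c=pickle.load(open('wrist7.pkl','rb'))
f=lambda x,y,z:(S['R'].T@(px(c,300+(x+.5)/6-.5,156+(y+.5)/6-.5,z)[:2]-S['o'])).round(4)
for n,p in dict(tip=(201,213,.063),ridTopNear=(200,131,.056),ridBotFar=(200,79,.05),t1=(245,25,.05),tlong=(205,148,.05),t3=(235,206,.05),t4=(215,264,.05)).items(): print(n,f(*p))"
```

```text
tip [0.0722 0.0704]
ridTopNear [0.073  0.0817]
ridBotFar [0.074  0.0887]
t1 [0.0804 0.0974]
tlong [0.0758 0.0771]
t3 [0.0815 0.0672]
t4 [0.0791 0.057 ]
```

>>> servo_tool --rows '[[[0.4,0,0],[0,0,0]],[[0.9,0,0],[0,0,0]],[[1.3,0,0],[0,0,0]],[[1.46,0,0],[0,0,0]],[[1.46,0,0],[0,0,0]]]'

```text
clock: 21.07
eef_pos: [0.5965, 0.0455, 0.1609]
orientation: [0.001, 0.723, 0.69, -0.001]
force: [-2.0, -3.9, 6.3]
finger_gap: 0.0191
grasp_force: 60.3
```

>>> servo_tool --rows '[[[0,0,0],[0,0,0]],[[0,0,0],[0,0,0]],[[0,0,0],[0,0,0]],[[0,0,0],[0,0,0]],[[0,0,0],[0,0,0]]]'

```text
clock: 21.48
eef_pos: [0.5965, 0.0452, 0.1608]
orientation: [0.001, 0.723, 0.69, -0.001]
force: [-2.9, -4.5, 6.6]
finger_gap: 0.0187
grasp_force: 60.3
```

```bash
python3 -c "
from h import *
import pickle
S=np.load('st.npz'); s=env.observe(); print(S['R'].T@(s['eef_pos'][:2]-S['o']),s['force'],s['finger_gap'])
ims=[]
for n in('wrist','scene'):
    c=cam(n); save(c,n+'8.png'); pickle.dump({k:c[k] for k in('mtx','R','t')},open(n+'8.pkl','wb'))
    p=proj(c,[*(S['R']@(.072,.086)+S['o']),.06]); u,v=(p-[25,37]).astype(int).clip(0); print(n,p.round(1),u,v)
    ims.append(cv2.resize(c['frame'][v:v+75,u:u+50],(400,600),interpolation=cv2.INTER_CUBIC))
cv2.imwrite('pics/z8.png',np.hstack(ims)[:,:,::-1])"
```

```text
[0.00070524 0.08763661] [-2.9042793  -4.48900429  6.60636833] 0.018698086918283514
wrist [332.2 189. ] 307 152
scene [277.6 250.7] 252 213
```

View pics/z8.png

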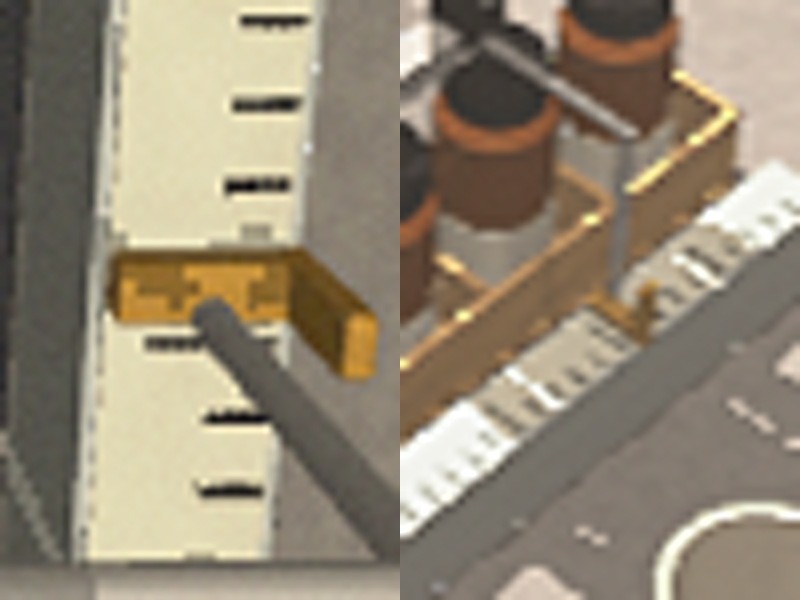

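Wrist zoom: the tip is at (211,314) over the rider (rows 250–323), with the long tick at 343. Scene zoom: the pointer stands over the rider at about (618,298).

```bash
python3 -c "
from h import *
import pickle
S=np.load('st.npz')
c=pickle.load(open('wrist8.pkl','rb'))
f=lambda x,y,z:(S['R'].T@(px(c,307+(x+.5)/8-.5,152+(y+.5)/8-.5,z)[:2]-S['o'])).round(4)
for n,p in dict(tip=(211,314,.063),near=(205,323,.056),farTop=(205,263,.056),farBot=(205,250,.05),t1=(265,185,.05),tl=(200,343,.05),t3=(235,417,.05)).items(): print(n,f(*p))
d=pickle.load(open('scene8.pkl','rb'))
for n,p in dict(tip=(618,298,.063),l=(592,298,.056),r=(640,335,.056)).items(): print('scene',n,(S['R'].T@(px(d,252+(p[0]-400+.5)/8-.5,213+(p[1]+.5)/8-.5,p[2])[:2]-S['o'])).round(4))"
```

```text
tip [0.072  0.0852]
near [0.0734 0.0817]
farTop [0.0728 0.0893]
farBot [0.0744 0.0891]
t1 [0.081  0.0973]
tl [0.0748 0.077 ]
t3 [0.0799 0.0672]
scene tip [0.0738 0.0884]
scene l [0.0636 0.0873]
scene r [0.086  0.0863]
```

```bash
python3 -c "
from h import *
print(env.job_done())"
```

```text
the job is handed in; nothing more can be done
None
```

I stood both jars in the two empty cells and let go, pressed the lock button to its stop, and handed in with the arm held out so its pointer measures within about 0.5 mm of the rider's centre.

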